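# Level the tilting plate with its two knobs

### The arm

A 7-joint arm with a two-finger parallel gripper is mounted at the origin on the work surface. World frame = base frame: x ahead of the robot, y to its left, z up, the work surface at z = 0. Lengths are in m, angles in rad, forces in N, time in s.
With the tool pointing down it reaches from about 0.35 to 0.9 m from the base axis. Payload 8.1 kg.
Tool frame: the origin (TCP) lies midway between the tips of the shut fingers; the grasp point (between the pads) lies 19 mm behind it; x points along the fingers, y is the direction in which the jaws open and shut, and the axes are right-handed (so a half turn about x gives the same grasp; the last joint's range is limited). The gripper opens to 85 mm and grips with 20 to 120 N. Pads are 22 mm wide; open, the fingers measure 114 mm over their backs; the gripper's body (76 mm by 85 mm) begins 54 mm behind the grasp point. The pads swing forward as they close: fully open they stand 13 mm farther back than shut.
Start: joints at [-1.324, 0.434, 0.025, 1.573, -0.012, 1.134, -0.075], TCP at [0.214, 0.587, 0.231] pointing down, gripper open.
Joint ranges: [-2.62, 2.62], [-0.44, 2.09], [-1.27, 1.32], [0.08, 2.57], [-1.32, 4.46], [0.12, 2], [-2.74, 2.74]. Speed limits (rad/s): [2.22, 2.22, 3.01, 3.01, 3.14, 3.14, 3.14].

### API

Orientations are given as a 3x3 rotation matrix whose columns are the frame's x, y, z axes.
In Python, from station import readout, viewer, workorder gives the robot as it stands.
- The arm moves only by the tool apply_moves, never from a script. Its argument "series" is a list of rows, each an object of numbers: "gripper": the opening, from -1 (shut) to 1 (fully open), so that 0 is half open; "dx", "dy", "dz": the shift along the tool's x, y, z in cm; "roll": the turn about the tool's x in degrees. In form: [{"gripper": .., "dx": .., "dy": .., "dz": .., "roll": ..}, ...]. A call has exactly 10 rows; each row is the pose to reach, as a shift and turn from the pose measured when the call began, along the tool's axes at that moment; what a row does not reach only later rows make up. A row lasts 1/10 s, in which the tool goes at most 50 mm and 8.59 degrees, less where a joint would pass 70% of its speed; a pose out of reach is approached as far as the arm can. A call with a gripper value outside its range is refused whole. The fingers move at their own pace and stop on an object; the grip force is fixed at half the most. Time passes only in rows, so rows that repeat a pose let the fingers close, or fill a call up. It gives the time, the measured TCP pose, the force and the opening at its end, in the units of the state.
- readout.state(): the state, without advancing time (a new reading comes with each control period).
- viewer.get_image(name): name is "scene" or "top" or "wrist"; returns a dict with "img" (384x512x3 uint8, red, green, blue), "z_map" (384x512 float32, m along the optical axis (not along the pixel's ray), 0 where there is no reading), "fx", "fy", "cx", "cy" (pixels), "extrinsics" (4x4, takes a point from world to camera coordinates); the wrist camera has in their place "hand_eye" (4x4, takes a point from camera to tool coordinates, whose origin is the TCP and whose axes are the tool frame's). Camera axes: x right, y down, z forward; pixel columns grow to the right and rows downward; lengths in m; the calibration is good to about 2 mm. A picture is of the moment at which its call begins: read the wrist's pose just before it.
- workorder.close_job(): hands the job in, once; it reports no verdict.
The state is a dict: "t": time; "joint_pos": joint angles; "dq": joint speeds; "tau": joint torques, N m; "tool_pos": TCP position; "tool_rot": TCP orientation; "wrist_force": force on the tool from outside, world axes, zero at the start; "ft_torque": the same for the moment, N m; "finger_gap": finger opening in m.
Only numpy, scipy, OpenCV 4.12 (cv2) and the standard library are available. Lean on these libraries where they do the work, as an engineer would, in place of code of your own. Each camera call takes 0.05 s, during which the arm holds its last target. There are 200 camera calls.

### The job

Level the round plate on the blue stand by turning its two knobs; do not push on the plate or its chipboard square, and leave the cup, the wrench and the two aluminium blocks near it where they are. The orange knob is far out: turn it about half of the way, let go so that the plate settles, then take the knob afresh and finish. The black knob may need a smaller turn, either way.

Things in the scene. Friction and masses are not known exactly. Their poses are not given: they have to be found in the camera images.
- stand: blue base of the tilting stand, fixed on the bench (place and yaw vary); origin at the centre of its underside, on the bench top; x along its longest plain arm, z up. Steel columns 150 mm from the centre, 54 mm high, carry the knobs: black at -135 deg from x, orange at +135 deg on a yellow arm that pivots about the horizontal line from the centre to the orange column
- plate: the tilting plate: 170 mm diameter, 12 mm thick aluminium disc carrying a 100 x 100 x 12 mm chipboard square. Origin: centre of its underside, on its ball pivot, 46 mm above the bench at the stand's centre. z is its normal: level means z vertical, axes then parallel to stand's. Starts with the ear at the orange knob 16 to 21 mm low, the other up to 10 mm high or low
- ear_a (a point): top of the tip of the plate's ear that points at the orange knob, 100 mm from the plate's centre; 54 mm above the bench when level. The orange knob moves it 7 mm per rad and the black knob does not move it
- ear_b (a point): the same for the ear that points at the black knob: 54 mm above the bench when level, moved 7 mm per rad by the black knob alone
- knob_a_grip (a point): orange knob: point on its axis, 91 mm above the bench, in a bar 42 mm long, 14 mm thick, top at 98 mm, on a 44 mm round flange with top at 68 mm. x lies along the bar: pinch across y. Clockwise from above raises ear_a, 0.07 rad of plate tilt per rad. Resists with 0.12 N m, stays where left, does not rise. Leans sideways up to 0.1 rad until the black knob is right. Starts 2.3 to 2.9 rad anticlockwise of level
- knob_b_grip (a point): black knob: point on its axis, 91 mm above the bench, in a bar 42 mm long, 14 mm thick, top at 98 mm, on a 44 mm round flange with top at 68 mm. x lies along the bar: pinch across y. Clockwise from above raises ear_b, 0.07 rad of plate tilt per rad. Resists with 0.12 N m, stays where left, does not rise. Starts up to 1.4 rad either side of level
- cup: bystander: white open cup, 72 mm diameter, 95 mm high, standing beside the stand; origin at the centre of its underside
- wrench: bystander: 150 mm steel wrench lying beside the stand
- block1: bystander: aluminium block 60 x 60 x 90 mm, upright; origin at the centre of its underside
- block2: bystander: aluminium block 60 x 60 x 90 mm, upright; origin at the centre of its underside

How it is judged:
By the outcome, as a careful person would: the job done as asked, in the order asked, and still so for the second after the job is handed in, with the robot touching nothing.
It also fails if it takes over 54 s, if anything falls off the work surface, if the arm or the gripper's body presses on something with over 40 N, if the wrist force passes 120 N, or if a joint passes its speed limit or range.

## Working session

There is one attempt and no reset: what is moved stays moved. The work goes in short steps, Python scripts to look and compute and a tool call to move; the robot and the scene stay as the last step left them, time stands still between calls to the robot, and variables do not carry over. Pictures are saved under pics/ and viewed, about 8 in all and at most 12, crops included, and the job is handed in when it is done.

Besides the shell and the picture viewer there is one more tool, called after "Call:" as name(argument=value, ...) on one line, values as JSON. apply_moves: Moves the arm, as the interface text tells. Its arguments: {"type":"object","properties":{"series":{"type":"array"}},"required":["series"]}

```bash
mkdir -p pics; ls
cat > h.py <<'E'
import numpy as np, cv2
from station import readout, viewer, workorder
def grab(n):
    s=readout.state(); d=viewer.get_image(n)
    if 'extrinsics' in d: T=np.linalg.inv(d['extrinsics'])
    else:
        W=np.eye(4); W[:3,:3]=np.array(s['tool_rot']); W[:3,3]=s['tool_pos']; T=W@d['hand_eye']
    v,u=np.mgrid[:384,:512]; z=d['z_map']
    P=np.stack([(u-d['cx'])/d['fx']*z,(v-d['cy'])/d['fy']*z,z],-1)@T[:3,:3].T+T[:3,3]
    P[z==0]=np.nan
    return d['img'],P,d,s
def save(n,im,k=1.5): cv2.imwrite('pics/'+n,cv2.resize(im[:,:,::-1],None,fx=k,fy=k))
E
python3 - <<'E'
from h import *
s=readout.state(); print(s)
for n in ['top','scene']:
    im,P,d,_=grab(n); save(n+'0.png',im); np.save(n+'P.npy',P); np.save(n+'I.npy',im); print(d['extrinsics'],d['fx'])
E
```

```text
pics
{'t': 0.0, 'joint_pos': array([-1.32361223,  0.43520494,  0.02497527,  1.5741058 , -0.01158374,
        1.13399826, -0.07504429]), 'dq': array([-3.95562614e-05, -4.77532734e-04, -5.45593826e-04, -2.03646709e-04,
        5.30479677e-04, -2.02736827e-04, -8.66837570e-04]), 'tau': array([ 2.55760679e-04, -6.70490599e+01,  1.02515280e+00, -3.16214705e+01,
        1.56226556e-02,  1.25639516e-02, -1.17619629e-05]), 'tool_pos': array([0.21406989, 0.58665389, 0.23053384]), 'tool_rot': array([[-3.87578582e-04,  3.42703503e-01,  9.39443537e-01],
       [-1.52310714e-03,  9.39442315e-01, -3.42703686e-01],
       [-9.99998765e-01, -1.56369777e-03,  1.57866432e-04]]), 'wrist_force': array([ 0.32005036, -0.29603333,  0.65626151]), 'ft_torque': array([-0.07320872,  0.00422053, -0.04495647]), 'finger_gap': 0.08545275985900952}
[[ 5.44767887e-02 -9.98514677e-01  8.47762888e-04 -1.94174756e-02]
 [-9.76649408e-01 -5.34605333e-02 -2.08081487e-01  6.04851365e-01]
 [ 2.07817741e-01  1.05076441e-02 -9.78111127e-01  1.42390890e+00]
 [ 0.00000000e+00  0.00000000e+00  0.00000000e+00  1.00000000e+00]] 454.05275806917496
[[-0.23558513  0.97178187 -0.01181748  0.1368009 ]
 [ 0.59658607  0.13500752 -0.7911119  -0.29175226]
 [-0.76719275 -0.19342434 -0.61155729  1.47030941]
 [ 0.          0.          0.          1.        ]] 347.0673965222845
```

View pics/top0.png

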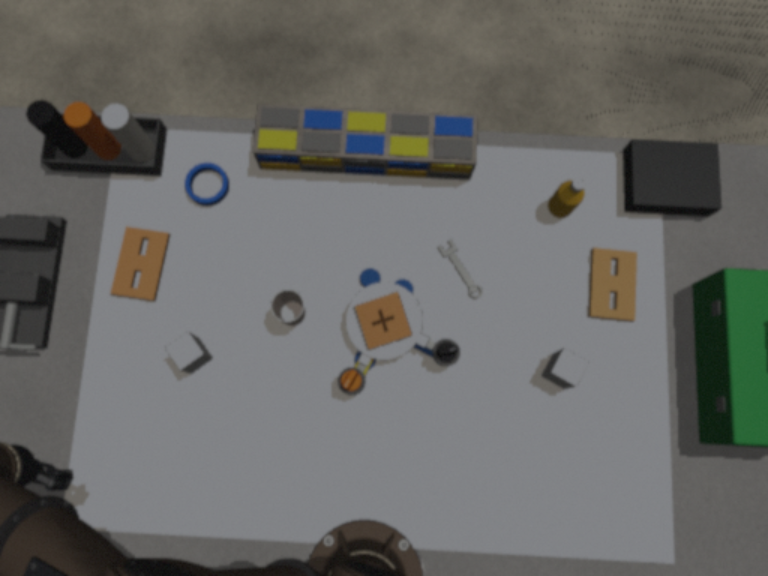

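View pics/scene0.png

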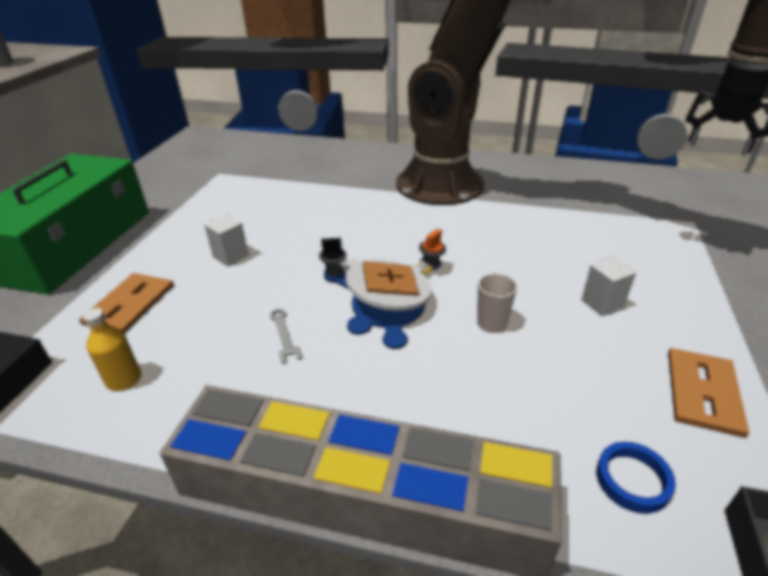

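The top view shows the orange knob at about (234,253) raw px, the black at (298,234) and the plate centre at (256,213). The cup is at (193,205). The scene view agrees.

Run:
```python
from h import *
P=np.load('topP.npy');I=np.load('topI.npy').astype(int)
hsv=cv2.cvtColor(I.astype(np.uint8),cv2.COLOR_RGB2HSV)
def rep(n,m):
    q=P[m]; q=q[~np.isnan(q).any(1)]; print(n,len(q),q.mean(0),q.min(0),q.max(0))
    return q
v,u=np.mgrid[:384,:512]
for n,(a,b) in dict(orange=(234,253),black=(298,234)).items():
    near=(abs(u-a)<20)&(abs(v-b)<20)
    m=near&(P[...,2]>0.08); q=rep(n,m)
    c=q[:,:2]-q[:,:2].mean(0); w,V=np.linalg.eigh(c.T@c/len(c)); print(w**.5,'bar dir',np.degrees(np.arctan2(V[1,1],V[0,1])))
    m=near&(P[...,2]>0.055); rep('all',m)
# plate: fit plane to points near centre
near=np.hypot(u-256,v-213)<45
m=near&(P[...,2]>.03)&(P[...,2]<.1)&(I.min(-1)>90)
q=rep('plate',m); A=np.c_[q[:,:2],np.ones(len(q))]; print(np.linalg.lstsq(A,q[:,2],rcond=None)[0])
for n,(a,b) in dict(cup=(193,205)).items():
    rep(n,(np.hypot(u-a,v-b)<20)&(P[...,2]>.05))
```

```text
orange 67 [0.40927919 0.05175768 0.09584484] [0.38998649 0.03954714 0.08143563] [0.43071483 0.06597378 0.10261026]
[0.00445217 0.0118377 ] bar dir 154.77530207181536
all 260 [0.40717106 0.04844549 0.0717319 ] [0.3797449  0.02024631 0.05516486] [0.43724857 0.07832589 0.10261026]
black 65 [ 0.48027759 -0.14987422  0.09526859] [ 0.46986785 -0.1716546   0.08257246] [ 0.49270325 -0.13059336  0.10392123]
[0.00429561 0.0121584 ] bar dir 106.73049892961257
all 337 [ 0.48694999 -0.13771496  0.06908171] [ 0.45143672 -0.17933974  0.05509228] [ 0.54205994 -0.08875996  0.10392123]
plate 1252 [ 0.53716007 -0.02006952  0.05683889] [ 0.40660596 -0.13301863  0.0302973 ] [0.62726767 0.06994633 0.0789462 ]
[ 0.14639123 -0.14414761 -0.0246896 ]
cup 189 [0.5638198  0.19888889 0.07925771] [0.52317373 0.15840089 0.05006783] [0.59341403 0.23032061 0.10103732]
```

Call:
apply_moves(series=[{"gripper":0.3,"dx":0,"dy":-4.4,"dz":3.7,"roll":0},{"gripper":0.3,"dx":0,"dy":-8.8,"dz":7.4,"roll":0},{"gripper":0.3,"dx":0,"dy":-13.2,"dz":11.1,"roll":0},{"gripper":0.3,"dx":0,"dy":-17.6,"dz":14.8,"roll":0},{"gripper":0.3,"dx":0,"dy":-22,"dz":18.5,"roll":0},{"gripper":0.3,"dx":0,"dy":-26.4,"dz":22.2,"roll":0},{"gripper":0.3,"dx":0,"dy":-30.8,"dz":25.9,"roll":5},{"gripper":0.3,"dx":0,"dy":-35.2,"dz":29.6,"roll":5},{"gripper":0.3,"dx":0,"dy":-39.6,"dz":33.3,"roll":5},{"gripper":0.3,"dx":0,"dy":-43.7,"dz":36.7,"roll":5}])

```text
t: 1.1
tool_pos: [0.385, 0.1152, 0.2312]
tool_rot: [[-0.0, 0.423, 0.906], [-0.001, 0.906, -0.423], [-1.0, -0.001, 0.0]]
wrist_force: [1.9, 0.6, 0.4]
finger_gap: 0.0557
```

Call:
apply_moves(series=[{"gripper":0.3,"dx":1,"dy":-2,"dz":2,"roll":0},{"gripper":0.3,"dx":2,"dy":-3.5,"dz":3.5,"roll":0},{"gripper":0.3,"dx":3,"dy":-4.9,"dz":4.9,"roll":0},{"gripper":0.3,"dx":3,"dy":-4.9,"dz":4.9,"roll":0},{"gripper":0.3,"dx":3,"dy":-4.9,"dz":4.9,"roll":0},{"gripper":0.3,"dx":3,"dy":-4.9,"dz":4.9,"roll":0},{"gripper":0.3,"dx":3,"dy":-4.9,"dz":4.9,"roll":0},{"gripper":0.3,"dx":3,"dy":-4.9,"dz":4.9,"roll":0},{"gripper":0.3,"dx":3,"dy":-4.9,"dz":4.9,"roll":0},{"gripper":0.3,"dx":3,"dy":-4.9,"dz":4.9,"roll":0}])

```text
t: 2.1
tool_pos: [0.4087, 0.0502, 0.2014]
tool_rot: [[-0.0, 0.423, 0.906], [-0.001, 0.906, -0.423], [-1.0, -0.001, 0.0]]
wrist_force: [0.4, -0.1, 0.4]
finger_gap: 0.0554
```

```bash
cat >> h.py <<'E'
def bar(P,xy,r=.03,lo=.088,hi=.108):
    m=(np.hypot(P[...,0]-xy[0],P[...,1]-xy[1])<r)&(P[...,2]>lo)&(P[...,2]<hi)
    q=P[m]
    if len(q)<10: return len(q),None
    (c,s,a)=cv2.minAreaRect((q[:,:2]*1000).astype(np.float32))
    if s[0]<s[1]: a+=90
    return len(q),q.mean(0).round(4),np.round(c,1),np.round(s,1),'dir',round(a%180,1)
A=np.array([.409,.050]);B=np.array([.480,-.150]);C=np.array([.545,-.0144])
E
python3 - <<'E'
from h import *
im,P,d,s=grab('wrist'); save('w1.png',im); print(s['tool_pos'],s['joint_pos'].round(2),d['hand_eye'],d['fx'])
np.save('wP.npy',P)
for z in [(.085,.108),(.06,.072)]: print(bar(P,A,.035,*z))
E
```

```text
[0.40868683 0.05023165 0.20139233] [-0.6   0.11  0.39  2.12 -0.05  0.92  0.95] [[ 4.71779608e-04 -2.59168998e-01  9.65831873e-01 -1.42310040e-01]
 [ 9.99999876e-01 -3.24692822e-05 -4.97182370e-04 -6.20138315e-04]
 [ 1.60214124e-04  9.65831988e-01  2.59168951e-01 -6.54040352e-02]
 [ 0.00000000e+00  0.00000000e+00  0.00000000e+00  1.00000000e+00]] 329.30992114415494
(984, array([0.4094, 0.0528, 0.0966]), array([410.6,  52.1]), array([14.7, 41.4]), 'dir', 153.6)
(1707, array([0.4043, 0.0437, 0.0652]), array([406. ,  48.3]), array([50.7, 57.3]), 'dir', 96.9)
```

View pics/w1.png

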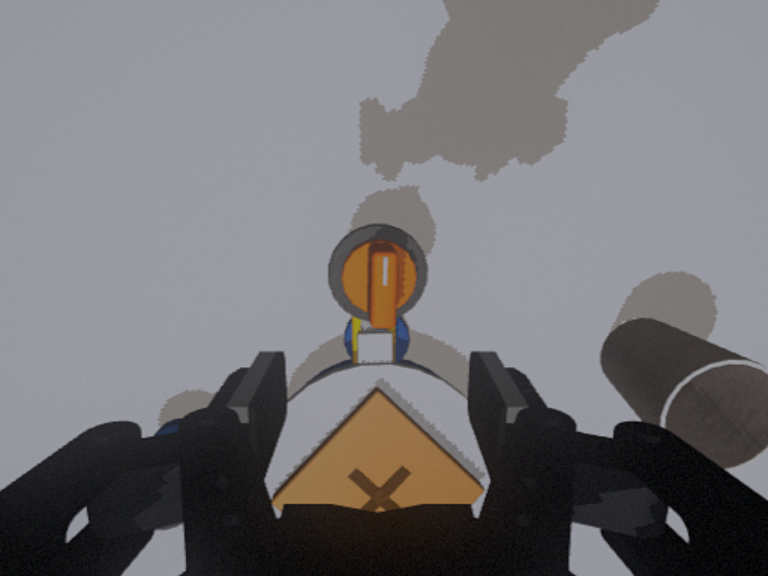

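The wrist view shows the orange bar at (385,285), centred between the fingers, with the plate and the cup clear. I'll descend and grip.

Call:
apply_moves(series=[{"gripper":0.3,"dx":4,"dy":0.25,"dz":0.1,"roll":1.4},{"gripper":0.3,"dx":8,"dy":0.25,"dz":0.1,"roll":1.4},{"gripper":0.3,"dx":11,"dy":0.25,"dz":0.1,"roll":1.4},{"gripper":0.3,"dx":12.7,"dy":0.25,"dz":0.1,"roll":1.4},{"gripper":-0.6,"dx":12.7,"dy":0.25,"dz":0.1,"roll":1.4},{"gripper":-1,"dx":12.7,"dy":0.25,"dz":0.1,"roll":1.4},{"gripper":-1,"dx":12.7,"dy":0.25,"dz":0.1,"roll":1.4},{"gripper":-1,"dx":12.7,"dy":0.25,"dz":0.1,"roll":1.4},{"gripper":-1,"dx":12.7,"dy":0.25,"dz":0.1,"roll":1.4},{"gripper":-1,"dx":12.7,"dy":0.25,"dz":0.1,"roll":1.4}])

```text
t: 3.15
tool_pos: [0.4113, 0.0519, 0.0754]
tool_rot: [[0.002, 0.445, 0.896], [-0.0, 0.896, -0.445], [-1.0, 0.0, 0.002]]
wrist_force: [-1.9, -2.1, 8.6]
finger_gap: 0.0128
```

Call:
apply_moves(series=[{"gripper":-1,"dx":0,"dy":0,"dz":0,"roll":7.6},{"gripper":-1,"dx":0,"dy":0,"dz":0,"roll":15.2},{"gripper":-1,"dx":0,"dy":0,"dz":0,"roll":22.8},{"gripper":-1,"dx":0,"dy":0,"dz":0,"roll":30.4},{"gripper":-1,"dx":0,"dy":0,"dz":0,"roll":38},{"gripper":-1,"dx":0,"dy":0,"dz":0,"roll":45.6},{"gripper":-1,"dx":0,"dy":0,"dz":0,"roll":53.2},{"gripper":-1,"dx":0,"dy":0,"dz":0,"roll":60.8},{"gripper":-1,"dx":0,"dy":0,"dz":0,"roll":68.4},{"gripper":-1,"dx":0,"dy":0,"dz":0,"roll":76}])

```text
t: 4.15
tool_pos: [0.4111, 0.0521, 0.0758]
tool_rot: [[0.002, 0.976, -0.22], [0.0, -0.22, -0.976], [-1.0, 0.002, -0.001]]
wrist_force: [0.3, -1.3, -4.0]
finger_gap: 0.013
```

Run:
```python
from station import readout
s=readout.state(); print({k:s[k].round(3) for k in ['tool_pos','tool_rot','joint_pos','wrist_force','ft_torque']},s['finger_gap'])
```

```text
{'tool_pos': array([0.411, 0.052, 0.076]), 'tool_rot': array([[ 0.002,  0.976, -0.22 ],
       [ 0.   , -0.22 , -0.976],
       [-1.   ,  0.002, -0.001]]), 'joint_pos': array([-0.814,  0.388,  0.722,  2.283, -0.454,  0.608,  0.028]), 'wrist_force': array([ 0.326, -1.291, -3.996]), 'ft_torque': array([-0.836,  0.36 ,  0.089])} 0.013036606511340384
```

Call:
apply_moves(series=[{"gripper":0.3,"dx":0,"dy":0,"dz":0,"roll":0},{"gripper":0.3,"dx":0,"dy":0,"dz":0,"roll":0},{"gripper":0.3,"dx":0,"dy":0,"dz":0,"roll":0},{"gripper":0.3,"dx":-3,"dy":0,"dz":0,"roll":0},{"gripper":0.3,"dx":-6,"dy":0,"dz":0,"roll":0},{"gripper":0.3,"dx":-9,"dy":0,"dz":0,"roll":0},{"gripper":0.3,"dx":-12.5,"dy":0,"dz":0,"roll":0},{"gripper":0.3,"dx":-12.5,"dy":0,"dz":0,"roll":0},{"gripper":0.3,"dx":-12.5,"dy":0,"dz":0,"roll":0},{"gripper":0.3,"dx":-12.5,"dy":0,"dz":0,"roll":0}])

```text
t: 5.15
tool_pos: [0.4103, 0.0521, 0.2002]
tool_rot: [[0.001, 0.976, -0.218], [0.0, -0.218, -0.976], [-1.0, 0.001, -0.0]]
wrist_force: [-0.5, 0.5, 0.0]
finger_gap: 0.0553
```

```bash
cat >> h.py <<'E'
ya=np.array([-.903,.429]); yb=np.array([-.433,-.902])
def tilt(n='scene'):
    im,P,d,s=grab(n)
    h=np.hypot(P[...,0]-C[0],P[...,1]-C[1])
    hsv=cv2.cvtColor(im,cv2.COLOR_RGB2HSV)
    for nm,m in [('wood',(h<.048)),('rim',(h<.082)&(h>.073))]:
        m=m&(P[...,2]>.02)&(P[...,2]<.1)
        q=P[m]
        if len(q)<50: print(n,nm,len(q)); continue
        k=np.ones(len(q),bool)
        for _ in range(6):
            A_=np.c_[q[:,:2]-C,np.ones(len(q))]; c=np.linalg.lstsq(A_[k],q[k,2],rcond=None)[0]; r=q[:,2]-A_@c; k=abs(r)<max(2*np.median(abs(r)),.001)
        g=c[:2]; print(n,nm,k.sum(),'z0',c[2].round(4),'slope a %.4f b %.4f -> rad a %.2f b %.2f'%(g@ya,g@yb,g@ya/.07,g@yb/.07),'res',r[k].std().round(4))
    return im,P,d,s
E
python3 - <<'E'
from h import *
print('before:'); 
tilt('scene'); im,P,d,s=tilt('top'); print(bar(P,A)); print(bar(P,B))
im,P,d,s=tilt('wrist'); print(s['tool_pos'],bar(P,[.41,.052],.035,.085,.108))
save('w2.png',im)
E
```

```text
before:
scene wood 403 z0 0.0713 slope a -0.0992 b 0.0831 -> rad a -1.42 b 1.19 res 0.0007
scene rim 222 z0 0.0592 slope a -0.1005 b 0.0839 -> rad a -1.44 b 1.20 res 0.0007
top wood 487 z0 0.0694 slope a -0.1065 b 0.0731 -> rad a -1.52 b 1.04 res 0.0022
top rim 256 z0 0.0575 slope a -0.1053 b 0.0744 -> rad a -1.50 b 1.06 res 0.0021
(0, None)
(60, array([ 0.4807, -0.1498,  0.0966]), array([ 481.2, -150.5]), array([14.2, 41.9]), 'dir', 105.5)
wrist wood 7875 z0 0.0701 slope a -0.1035 b 0.0824 -> rad a -1.48 b 1.18 res 0.0005
wrist rim 3275 z0 0.0579 slope a -0.1038 b 0.0826 -> rad a -1.48 b 1.18 res 0.0005
[0.41023749 0.05180787 0.19996434] (949, array([0.4116, 0.0533, 0.097 ]), array([411.4,  52.5]), array([41. , 13.4]), 'dir', 77.2)
```

View pics/w2.png

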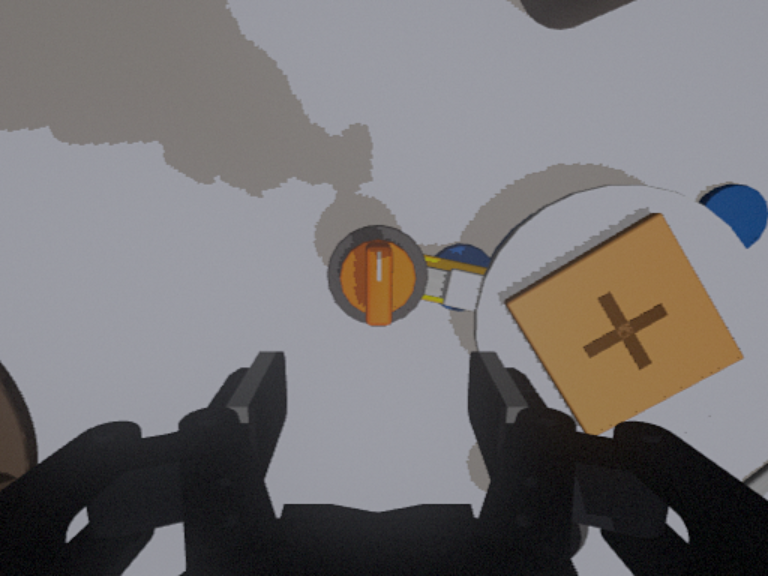

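The orange knob has settled at about half: the remaining slope is −0.103, about 1.47 rad. The black ear is high and needs about 1.18 rad anticlockwise. The view shows the bar aligned between the fingers, at about (380,285). I'll take the orange knob afresh.

Call:
apply_moves(series=[{"gripper":0.3,"dx":4,"dy":0.1,"dz":0,"roll":0},{"gripper":0.3,"dx":8,"dy":0.1,"dz":0,"roll":0},{"gripper":0.3,"dx":11,"dy":0.1,"dz":0,"roll":0},{"gripper":0.3,"dx":12.6,"dy":0.1,"dz":0,"roll":0},{"gripper":-0.6,"dx":12.6,"dy":0.1,"dz":0,"roll":0},{"gripper":-1,"dx":12.6,"dy":0.1,"dz":0,"roll":0},{"gripper":-1,"dx":12.6,"dy":0.1,"dz":0,"roll":0},{"gripper":-1,"dx":12.6,"dy":0.1,"dz":0,"roll":0},{"gripper":-1,"dx":12.6,"dy":0.1,"dz":0,"roll":0},{"gripper":-1,"dx":12.6,"dy":0.1,"dz":0,"roll":0}])

```text
t: 6.3
tool_pos: [0.411, 0.0515, 0.0748]
tool_rot: [[0.0, 0.976, -0.22], [0.0, -0.22, -0.976], [-1.0, 0.0, -0.0]]
wrist_force: [-4.4, -2.5, 9.4]
finger_gap: 0.0131
```

Call:
apply_moves(series=[{"gripper":-1,"dx":0,"dy":0,"dz":0,"roll":8.4},{"gripper":-1,"dx":0,"dy":0,"dz":0,"roll":16.8},{"gripper":-1,"dx":0,"dy":0,"dz":0,"roll":25.2},{"gripper":-1,"dx":0,"dy":0,"dz":0,"roll":33.6},{"gripper":-1,"dx":0,"dy":0,"dz":0,"roll":42},{"gripper":-1,"dx":0,"dy":0,"dz":0,"roll":50.4},{"gripper":-1,"dx":0,"dy":0,"dz":0,"roll":58.8},{"gripper":-1,"dx":0,"dy":0,"dz":0,"roll":67.2},{"gripper":-1,"dx":0,"dy":0,"dz":0,"roll":75.6},{"gripper":-1,"dx":0,"dy":0,"dz":0,"roll":84}])

```text
t: 7.3
tool_pos: [0.4106, 0.0519, 0.0751]
tool_rot: [[-0.0, -0.12, -0.993], [0.0, -0.993, 0.12], [-1.0, -0.0, 0.0]]
wrist_force: [-3.7, -2.0, 0.2]
finger_gap: 0.0128
```

Run:
```python
from h import *
_,_,_,s=tilt('scene'); tilt('top'); print({k:s[k].round(3) for k in ['tool_rot','joint_pos','wrist_force']},s['finger_gap'])
```

```text
scene wood 450 z0 0.071 slope a -0.0009 b 0.0808 -> rad a -0.01 b 1.15 res 0.0008
scene rim 269 z0 0.059 slope a 0.0020 b 0.0821 -> rad a 0.03 b 1.17 res 0.0009
top wood 545 z0 0.0693 slope a -0.0030 b 0.0785 -> rad a -0.04 b 1.12 res 0.002
top rim 262 z0 0.0567 slope a -0.0035 b 0.0837 -> rad a -0.05 b 1.20 res 0.0022
{'tool_rot': array([[-0.   , -0.12 , -0.993],
       [ 0.   , -0.993,  0.12 ],
       [-1.   , -0.   ,  0.   ]]), 'joint_pos': array([-1.08 ,  0.585,  1.18 ,  2.299, -0.815,  0.779, -1.014]), 'wrist_force': array([-3.745, -1.978,  0.235])} 0.012814555798799181
```

Call:
apply_moves(series=[{"gripper":0.3,"dx":0,"dy":0,"dz":0,"roll":0},{"gripper":0.3,"dx":0,"dy":0,"dz":0,"roll":0},{"gripper":0.3,"dx":0,"dy":0,"dz":0,"roll":0},{"gripper":0.3,"dx":-3,"dy":0,"dz":0,"roll":0},{"gripper":0.3,"dx":-7,"dy":0,"dz":0,"roll":0},{"gripper":0.3,"dx":-11,"dy":0,"dz":0,"roll":-8},{"gripper":0.3,"dx":-12.5,"dy":3,"dz":-1.5,"roll":-16},{"gripper":0.3,"dx":-12.5,"dy":7,"dz":-3.5,"roll":-24},{"gripper":0.3,"dx":-12.5,"dy":11,"dz":-5.5,"roll":-32},{"gripper":0.3,"dx":-12.5,"dy":15,"dz":-7.5,"roll":-40}])

```text
t: 8.4
tool_pos: [0.4634, -0.0912, 0.2008]
tool_rot: [[0.002, 0.504, -0.864], [0.001, -0.864, -0.504], [-1.0, 0.0, -0.002]]
wrist_force: [0.1, 0.6, 0.2]
finger_gap: 0.0556
```

Call:
apply_moves(series=[{"gripper":0.3,"dx":0,"dy":3,"dz":0.7,"roll":-8},{"gripper":0.3,"dx":0,"dy":6,"dz":1.4,"roll":-16},{"gripper":0.3,"dx":0,"dy":6,"dz":1.4,"roll":-24},{"gripper":0.3,"dx":0,"dy":6,"dz":1.4,"roll":-32},{"gripper":0.3,"dx":0,"dy":6,"dz":1.4,"roll":-40},{"gripper":0.3,"dx":0,"dy":6,"dz":1.4,"roll":-48},{"gripper":0.3,"dx":0,"dy":6,"dz":1.4,"roll":-56},{"gripper":0.3,"dx":0,"dy":6,"dz":1.4,"roll":-64},{"gripper":0.3,"dx":0,"dy":6,"dz":1.4,"roll":-72},{"gripper":0.3,"dx":0,"dy":6,"dz":1.4,"roll":-75.2}])

```text
t: 9.4
tool_pos: [0.4816, -0.1504, 0.2012]
tool_rot: [[0.003, 0.962, 0.272], [0.001, 0.272, -0.962], [-1.0, 0.003, 0.0]]
wrist_force: [0.1, -0.5, -0.3]
finger_gap: 0.0557
```

Run:
```python
from h import *
tilt('scene'); tilt('top')
im,P,d,s=tilt('wrist'); print({k:s[k].round(4) for k in ['tool_pos','tool_rot','joint_pos']},bar(P,[.481,-.150],.035,.085,.108))
save('w3.png',im)
```

```text
scene wood 456 z0 0.071 slope a 0.0013 b 0.0802 -> rad a 0.02 b 1.15 res 0.0009
scene rim 265 z0 0.0591 slope a 0.0024 b 0.0844 -> rad a 0.03 b 1.21 res 0.0009
top wood 558 z0 0.0694 slope a -0.0096 b 0.0837 -> rad a -0.14 b 1.20 res 0.0022
top rim 338 z0 0.057 slope a -0.0010 b 0.0767 -> rad a -0.01 b 1.10 res 0.0023
wrist wood 8869 z0 0.0698 slope a -0.0011 b 0.0836 -> rad a -0.02 b 1.19 res 0.0005
wrist rim 3484 z0 0.0577 slope a -0.0010 b 0.0834 -> rad a -0.01 b 1.19 res 0.0005
{'tool_pos': array([ 0.4816, -0.1504,  0.2011]), 'tool_rot': array([[ 2.600e-03,  9.637e-01,  2.672e-01],
       [ 8.000e-04,  2.672e-01, -9.637e-01],
       [-1.000e+00,  2.700e-03, -1.000e-04]]), 'joint_pos': array([-0.3154,  0.2974,  0.6545,  1.9428, -0.2199,  0.9695,  0.7134])} (957, array([ 0.4821, -0.1491,  0.097 ]), array([ 482.4, -150.5]), array([14. , 41.8]), 'dir', 106.5)
```

View pics/w3.png

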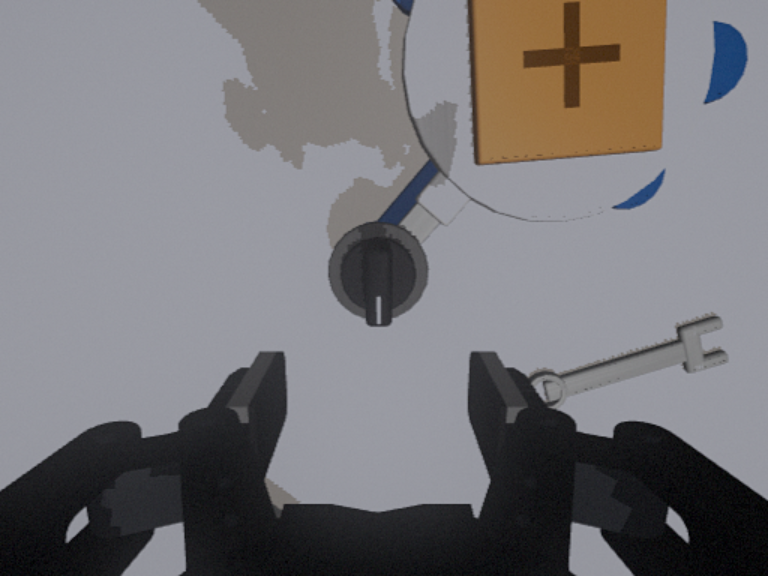

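The black bar is at (378,285), aligned with the jaws, and the plate's ear is clear. The orange slope is about 0. The black knob needs about 68° anticlockwise.

Call:
apply_moves(series=[{"gripper":0.3,"dx":4,"dy":0.1,"dz":0,"roll":-1},{"gripper":0.3,"dx":8,"dy":0.1,"dz":0,"roll":-1},{"gripper":0.3,"dx":11,"dy":0.1,"dz":0,"roll":-1},{"gripper":0.3,"dx":12.6,"dy":0.1,"dz":0,"roll":-1},{"gripper":-0.6,"dx":12.6,"dy":0.1,"dz":0,"roll":-1},{"gripper":-1,"dx":12.6,"dy":0.1,"dz":0,"roll":-1},{"gripper":-1,"dx":12.6,"dy":0.1,"dz":0,"roll":-1},{"gripper":-1,"dx":12.6,"dy":0.1,"dz":0,"roll":-1},{"gripper":-1,"dx":12.6,"dy":0.1,"dz":0,"roll":-1},{"gripper":-1,"dx":12.6,"dy":0.1,"dz":0,"roll":-1}])

```text
t: 10.55
tool_pos: [0.4829, -0.1505, 0.0764]
tool_rot: [[0.004, 0.96, 0.281], [0.001, 0.281, -0.96], [-1.0, 0.004, 0.0]]
wrist_force: [-3.6, -1.1, 7.2]
finger_gap: 0.0128
```

Call:
apply_moves(series=[{"gripper":-1,"dx":0,"dy":0,"dz":0,"roll":-7.5},{"gripper":-1,"dx":0,"dy":0,"dz":0,"roll":-15},{"gripper":-1,"dx":0,"dy":0,"dz":0,"roll":-22.5},{"gripper":-1,"dx":0,"dy":0,"dz":0,"roll":-30},{"gripper":-1,"dx":0,"dy":0,"dz":0,"roll":-37.5},{"gripper":-1,"dx":0,"dy":0,"dz":0,"roll":-45},{"gripper":-1,"dx":0,"dy":0,"dz":0,"roll":-52.5},{"gripper":-1,"dx":0,"dy":0,"dz":0,"roll":-60},{"gripper":-1,"dx":0,"dy":0,"dz":0,"roll":-68},{"gripper":-1,"dx":0,"dy":0,"dz":0,"roll":-68}])

```text
t: 11.55
tool_pos: [0.4829, -0.1501, 0.0765]
tool_rot: [[0.004, 0.097, 0.995], [0.001, 0.995, -0.097], [-1.0, 0.001, 0.004]]
wrist_force: [1.5, 1.2, -10.8]
finger_gap: 0.0127
```

Call:
apply_moves(series=[{"gripper":0.3,"dx":0,"dy":0,"dz":0,"roll":0},{"gripper":0.3,"dx":0,"dy":0,"dz":0,"roll":0},{"gripper":0.3,"dx":0,"dy":0,"dz":0,"roll":0},{"gripper":0.3,"dx":-3,"dy":0,"dz":0,"roll":0},{"gripper":0.3,"dx":-6,"dy":0,"dz":0,"roll":0},{"gripper":0.3,"dx":-9,"dy":0,"dz":0,"roll":0},{"gripper":0.3,"dx":-12.5,"dy":0,"dz":0,"roll":0},{"gripper":0.3,"dx":-12.5,"dy":0,"dz":0,"roll":0},{"gripper":0.3,"dx":-12.5,"dy":0,"dz":0,"roll":0},{"gripper":0.3,"dx":-12.5,"dy":0,"dz":0,"roll":0}])

```text
t: 12.55
tool_pos: [0.4819, -0.15, 0.2008]
tool_rot: [[0.003, 0.097, 0.995], [0.001, 0.995, -0.097], [-1.0, 0.002, 0.003]]
wrist_force: [-0.3, 0.2, -0.3]
finger_gap: 0.0555
```

Run:
```python
from h import *
for i in range(3): tilt('scene'); tilt('top')
im,P,d,s=tilt('wrist'); print({k:s[k].round(4) for k in ['tool_pos','tool_rot','joint_pos']},bar(P,[.481,-.150],.035,.085,.108))
save('w4.png',im)
# same-camera level reference: bench plane
b=(P[...,2]<.01)&(abs(P[...,2])<.01); q=P[b]; print('bench',np.linalg.lstsq(np.c_[q[:,:2],np.ones(len(q))],q[:,2],rcond=None)[0])
for n in('scene','top'):
    P=grab(n)[1]; q=P[(abs(P[...,2])<.01)&(np.hypot(P[...,0]-.5,P[...,1])<.3)]; print('bench',n,np.linalg.lstsq(np.c_[q[:,:2],np.ones(len(q))],q[:,2],rcond=None)[0])
```

```text
scene wood 401 z0 0.0707 slope a 0.0015 b 0.0008 -> rad a 0.02 b 0.01 res 0.0007
scene rim 239 z0 0.0586 slope a 0.0018 b 0.0000 -> rad a 0.03 b 0.00 res 0.0007
top wood 554 z0 0.0693 slope a 0.0071 b 0.0002 -> rad a 0.10 b 0.00 res 0.0021
top rim 332 z0 0.0571 slope a 0.0049 b 0.0007 -> rad a 0.07 b 0.01 res 0.0022
scene wood 429 z0 0.0708 slope a 0.0013 b 0.0039 -> rad a 0.02 b 0.06 res 0.0008
scene rim 250 z0 0.0588 slope a 0.0034 b 0.0017 -> rad a 0.05 b 0.02 res 0.0008
top wood 528 z0 0.0693 slope a -0.0122 b 0.0039 -> rad a -0.17 b 0.06 res 0.0019
top rim 322 z0 0.0571 slope a 0.0017 b -0.0014 -> rad a 0.02 b -0.02 res 0.0021
scene wood 434 z0 0.0708 slope a -0.0009 b 0.0036 -> rad a -0.01 b 0.05 res 0.0008
scene rim 225 z0 0.0588 slope a 0.0053 b 0.0000 -> rad a 0.08 b 0.00 res 0.0007
top wood 535 z0 0.0695 slope a -0.0027 b 0.0099 -> rad a -0.04 b 0.14 res 0.0019
top rim 317 z0 0.0575 slope a 0.0075 b -0.0024 -> rad a 0.11 b -0.03 res 0.0021
wrist wood 7190 z0 0.0697 slope a -0.0010 b -0.0008 -> rad a -0.01 b -0.01 res 0.0005
wrist rim 2766 z0 0.0577 slope a -0.0003 b -0.0003 -> rad a -0.00 b -0.00 res 0.0005
{'tool_pos': array([ 0.4822, -0.1502,  0.2009]), 'tool_rot': array([[ 0.0029,  0.0969,  0.9953],
       [ 0.0012,  0.9953, -0.0969],
       [-1.    ,  0.0014,  0.0027]]), 'joint_pos': array([-0.0058,  0.2684,  0.253 ,  1.9195, -0.0833,  0.961 ,  1.7599])} (949, array([ 0.4806, -0.1504,  0.0971]), array([ 481.9, -150.4]), array([13.5, 41.6]), 'dir', 174.2)
bench [ 0.00151017 -0.00069795 -0.00032687]
bench scene [-0.00051867 -0.00149586  0.00186698]
bench top [ 0.00022782 -0.00011212 -0.00010898]
```

View pics/w4.png

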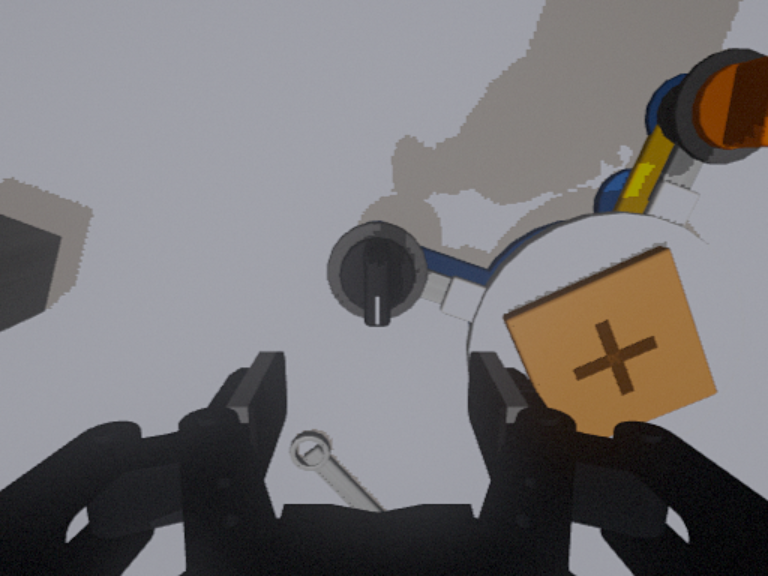

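The view shows both knobs free and the plate flat, with the wrench undisturbed at (310,450). Measured against the bench, the plate's tilt is about 0.001–0.002, so I'm handing in.

```bash
python3 -c "
from station import workorder,readout
print(readout.state()['t']); print(workorder.close_job())"
```

```text
13.0
the job is handed in; nothing more can be done
None
```

The plate is level and the job was handed in at about 13 s, with the gripper open, clear of everything, about 0.1 m above the knobs.

- **Orange knob:** I turned it 76° clockwise, let go and let the plate settle. The remaining slope was −0.103, from about −0.194 at the start. I then gripped it afresh and turned it another 84°.
- **Black knob:** I turned it 68° anticlockwise, as its ear was about 8 mm high.

**Last checks:**
- **Wrist camera:** the slope was 0.001 or less along both ears, which is about 0.1 mm at an ear.
- **Scene camera:** readings ran from about −0.001 to 0.005 and average about 0.002, which is within its noise.
- **Top camera:** single fits scattered between about −0.012 and 0.010 around zero. It is the noisiest camera, so I gave it little weight.
- **Bystanders:** the arm did not go near the cup, the wrench or the blocks. I did not re-measure their positions at the end.

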